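# Set the soap cutter's end stop and hold the wire bow up for loading

### The arm

A 6-joint arm with a two-finger parallel gripper is mounted at the origin on a cart in front of the work surface, level with it; the furniture and walls round the work are solid. World frame = base frame: x ahead of the robot, y to its left, z up, the work surface at z = 0. Lengths are in m, angles in rad, forces in N, time in s.
With the tool pointing down it reaches from about 0.35 to 0.875 m from the base axis. Payload 4.2 kg.
Tool frame: the origin (TCP) lies on the centre line of the jaws, within the pads' length; the fingertips stand 14 mm ahead of it and the grasp point (between the pads) lies 5 mm behind it (bot.tcp_to_tips is the distance from the TCP to the fingertips, in m); z points along the fingers, y is the line along which they close (so a half turn about z gives the same grasp; the last joint's range is limited). The gripper opens to 85 mm and grips with 20 to 120 N. Pads are 22 mm wide; open, the fingers measure 114 mm over their backs; the gripper's body (76 mm by 85 mm) begins 54 mm behind the grasp point. The pads swing forward as they close: fully open they stand 13 mm farther back than shut.
Start: joints at [1.548, 0.385, 0.008, 0, -1.194, -0.259], TCP at [0.174, 0.6, 0.245] pointing down, gripper open.
Joint ranges: [-3.14, 3.14], [-1.21, 2.06], [-1.07, 1.41], [-3.16, 2.05], [-2.99, -0.16], [-3.1, 3.1]. Speed limits (rad/s): [2.79, 2.79, 3.14, 3.14, 3.14, 3.14].

### API

Orientations are given as a unit quaternion [x, y, z, w].
In Python, from cell import monitor, viewer, hand_in, bot gives the robot as it stands.
- The arm moves only by the shell command python3 -m inch 'ROWS' [FORCE]. ROWS is JSON, a list of rows, each an object of numbers: "jaw": the closure, from -1 (fully open) to 1 (shut), so that 0 is half open; "dx", "dy", "dz": the shift along the tool's x, y, z as a fraction of full scale; "wx", "wy", "wz": the turn, a rotation vector about the tool's x, y, z as a fraction of full scale. In form: [{"jaw": .., "dx": .., "dy": .., "dz": .., "wx": .., "wy": .., "wz": ..}, ...]. A call has 1 to 10 rows; each row is the pose to reach, as a shift and turn from the pose commanded when the call began, along the tool's axes at that moment; what a row does not reach only later rows make up. Full scale, the value 1, is 150 mm for a shift and 0.5 rad for a turn. A row lasts 1/12 s, in which the tool goes at most 41.7 mm and 7.16 degrees, less where a joint would pass 70% of its speed; a pose out of reach is approached as far as the arm can. A call with a number of a shift or a turn outside -1 to 1 is refused whole. A call with a gripper value outside its range is refused whole. The fingers move at their own pace and stop on an object; FORCE is the grip in N (left out, the last holds). Time passes only in rows, so rows that repeat a pose let the fingers close. It gives the time, the measured TCP pose, the force, the opening and the grip force at its end, in the units of the state.
- monitor.observe(): the state, without advancing time (a new reading comes with each control period).
- viewer.capture(name): name is "side" or "top" or "wrist"; returns a dict with "pixels" (420x560x3 uint8, red, green, blue), "fx", "fy", "cx", "cy" (pixels), "T" (4x4, takes a point from camera to world coordinates). Camera axes: x right, y down, z forward; pixel columns grow to the right and rows downward; lengths in m; the calibration is good to about 2 mm. A picture is of the moment at which its call begins. There is no depth.
- hand_in(): hands the job in; it is judged then, once.
The state is a dict: "time": time; "joint_positions": joint angles; "joint_vel": joint speeds; "effort": joint torques, N m; "ee_pos": TCP position; "orientation": TCP orientation; "ft_force": force on the tool from outside, world axes, zero at the start; "wrist_torque": the same for the moment, N m; "width": finger opening in m; "grasp_force": force on a finger pad.
Only numpy, scipy, OpenCV 4.12 (cv2) and the standard library are available. Lean on these libraries where they do the work, as an engineer would, in place of code of your own. Each camera call takes 0.05 s, during which the arm holds its last target. There are 200 camera calls.

### The job

Get the soap cutter ready for the next loaf: first slide the end stop along the fence until its board stands 100 mm from the cutting wire, because the next blocks are to be 100 mm long. Then lift the wire bow by its black handle to 45 degrees and finish while still holding it there, so that I can lay the loaf under the wire; it has no catch and falls shut if let go, so do not let it drop at any time, and leave the loaf, the two soap bars and the small beaker where they are.

Things in the scene. Friction and masses are not known exactly. Their poses are not given: they have to be found in the camera images.
- soap_cutter: Beech soap cutter, fixed; origin on the worktop under its deck, x towards its fence (away from the robot), y left along the fence, z up. In this frame (mm): deck x -30 to 100, y -160 to 160, top z 32; fence x 86 to 100, top z 94; wire and bow (8 thick) in the plane y = -50. Bow shut: beam along x at z 124 to 136 over the deck, post down to the deck at x -50, handle in front of it.
- bow_handle (a point): Middle of the bow's black handle, a round grip 25 mm thick, 80 mm long, level along the cutter's x when shut (then at x -94, y -50, z 130 mm in the cutter's frame). It swings and turns with the bow; its x axis runs along the handle towards the beam.
- bow_hinge (a point): Hinge of the bow, a pin along the cutter's y behind the fence, at x 121, y -50, z 76 mm in the cutter's frame. The middle of the handle is 215 mm in front of it and 54 mm above it when the bow is shut.
- soap_cutter_bow (a joint): Angle of the bow in rad: 0 shut (beam level, wire down in the deck's slot), growing as the handle swings up and back over the fence, at most 1.40; 45 degrees is 0.785. The bow weighs about 0.25 kg and turns slackly: let go anywhere below about 1.1 rad, it falls shut. Lifting takes 1 to 3 N at the handle.
- stop_board (a point): Middle of the top edge of the end stop's upright board, left of the wire: 14 mm thick along the cutter's y, 85 mm along x (from x 0 to 85 mm in the cutter's frame, this point at x 35), reaching from the deck to z 82 mm. A clip at its rear rides on the fence (x 76 to 110, z 94 to 100). The face towards the wire is 7 mm from this point.
- soap_cutter_stop (a joint): Place of the end stop in m, 0 to 0.08, growing away from the wire along the cutter's y: the board's face stands 0.073 m plus this value from the wire, so 100 mm is 0.027. It slides with about 1 N of friction and stays where it is left.
- loaf: Cream loaf of soap, 200x64x52 mm, 0.6 kg, lying to the right of the cutter; origin under its middle, x along its length. Leave alone.
- soap_b: Lilac soap bar, 51x72x27 mm, in front of the cutter; origin under its middle. Leave alone.
- soap_c: Pale green soap bar, 51x72x27 mm, in front of the cutter; origin under its middle. Leave alone.
- beaker_100: Small clear beaker, 55 mm across, 70 mm tall, behind the fence; origin under its middle. Leave alone.

How it is judged:
On the way, in this order (a step that is already met when the one before it is completed fails the run):
1. the end stop's board stands 100 mm from the wire (within 5 mm) while the bow is still down (value of joint soap_cutter_stop between 0.022 and 0.032 m and value of joint soap_cutter_bow below 0.1 rad), for 0.5 s.
2. the bow is being lifted in the fingers (value of joint soap_cutter_bow above 0.3 rad and contact force between the fingers and soap_cutter_bow above 0.3 N), for 0.1 s.
At the end, for the whole second after the job is handed in: The end stop's board stands 100 mm from the wire (within 5 mm). The fingers hold the bow by its black handle, still, at 45 degrees (within 0.1 rad, about 6 degrees), with nothing else propping it; the loaf, the two soap bars and the small beaker have not moved more than 15 mm (value of joint soap_cutter_stop between 0.022 and 0.032 m and value of joint soap_cutter_bow between 0.685 and 0.885 rad and velocity of joint soap_cutter_bow between -0.1 and 0.1 rad/s and contact force between the fingers and soap_cutter_bow above 0.3 N and distance between the grasp point and bow_handle below 0.07 m and contact force between soap_cutter_bow and loaf below 0.1 N and contact force between soap_cutter_bow and soap_b below 0.1 N and contact force between soap_cutter_bow and soap_c below 0.1 N and contact force between soap_cutter_bow and beaker_100 below 0.1 N and distance of each of loaf, soap_b, soap_c, beaker_100 from where it was at the start of the episode below 0.015 m); the arm keeps its last pose, push and grip.
It fails at once if the bow is dropped (it falls faster than 1.5 rad/s) (velocity of joint soap_cutter_bow below -1.5 rad/s).
It fails at once if the loaf, a soap bar or the small beaker is shifted by more than 15 mm (distance of any of loaf, soap_b, soap_c, beaker_100 from where it was at the start of the episode above 0.015 m).
It also fails if it takes over 48 s, if anything falls off the work surface, if the arm or the gripper's body presses on something with over 40 N, if the wrist force passes 120 N, or if a joint passes its speed limit or range.

## Working session

There is one attempt and no reset: what is moved stays moved. The work goes in short steps, Python scripts to look and compute and a shell command to move; the robot and the scene stay as the last step left them, time stands still between calls to the robot, and variables do not carry over. Pictures are saved under pics/ and viewed, at most 10 in all, crops included, and the job is handed in when it is done.

```bash
mkdir -p pics; ls; python3 - <<'E'
from cell import monitor, viewer
import cv2,numpy as np
s=monitor.observe(); print(s['time'],s['ee_pos'],s['orientation'],s['width'])
for n in ('top','side'):
    c=viewer.capture(n); cv2.imwrite(f'pics/{n}0.png',c['pixels'][:,:,::-1])
    print(n,c['fx'],c['fy'],c['cx'],c['cy'],np.round(c['T'],4).tolist())
    np.savez(f'pics/{n}0.npz',**c)
E
```

```text
pics
0.0 [0.17362856 0.59980588 0.24421741] [ 9.90074732e-01 -1.40537632e-01 -1.02366812e-04  1.09030011e-03] 0.0854022247082095
top 414.52698839094944 414.52698839094944 278.13968488012887 214.38254635692945 [[0.0231, -0.995, 0.0975, 0.5359], [-0.9996, -0.0245, -0.0137, -0.138], [0.016, -0.0972, -0.9951, 1.1391], [0.0, 0.0, 0.0, 1.0]]
side 491.05407296395344 491.05407296395344 278.94588078178583 211.88109973676436 [[0.9998, -0.0193, 0.0056, 0.604], [-0.017, -0.664, 0.7475, -0.9849], [-0.0107, -0.7475, -0.6642, 0.8432], [0.0, 0.0, 0.0, 1.0]]
```

View pics/top0.png

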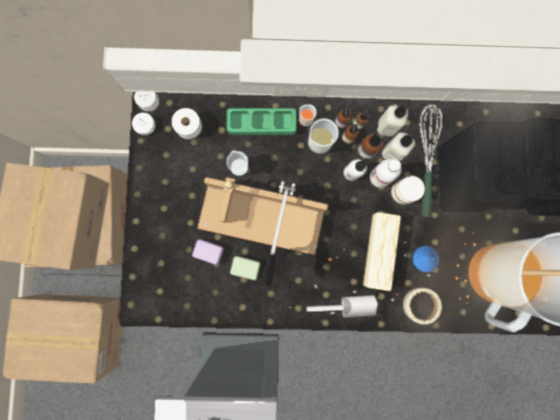

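View pics/side0.png

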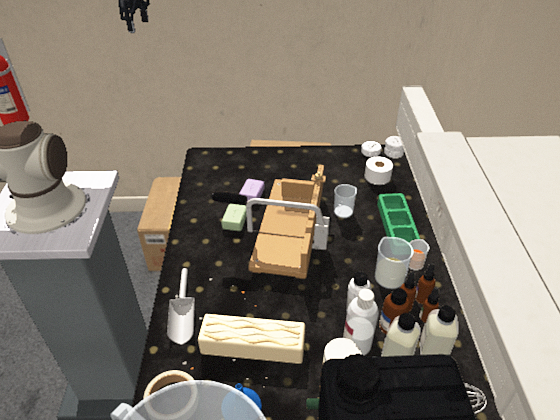

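The top view shows the cutter at (263,217), with the fence's ends at about (205,180) and (327,206), the stop at (228,205), and the bars at (208,252) and (245,268). In the side view the bow runs from (250,205) to (322,215), with the black handle at (230,197).

```bash
cat > h.py <<'E'
import numpy as np
def ray(c,u,v,z):
    d=c['T'][:3,:3]@np.array([(u-c['cx'])/c['fx'],(v-c['cy'])/c['fy'],1]); o=c['T'][:3,3]
    return o+d*(z-o[2])/d[2]
def proj(c,p):
    q=c['T'][:3,:3].T@(np.asarray(p)-c['T'][:3,3]); return np.array([c['cx']+c['fx']*q[0]/q[2],c['cy']+c['fy']*q[1]/q[2]])
E
python3 - <<'E'
import cv2,numpy as np
from h import *
t=dict(np.load('pics/top0.npz'));s=dict(np.load('pics/side0.npz'))
img=t['pixels']; hsv=cv2.cvtColor(img,cv2.COLOR_RGB2HSV)
m=cv2.inRange(hsv,(8,70,90),(22,255,255)); m[:,:190]=0;m[:,340:]=0;m[:165]=0;m[265:]=0
cs=max(cv2.findContours(m,0,2)[0],key=cv2.contourArea)
h=cv2.convexHull(cs)
print(cv2.approxPolyDP(h,2,True)[:,0].tolist())
a=cv2.resize(t['pixels'][165:290,185:345],None,fx=5,fy=5,interpolation=2)[:600,:800]
b=cv2.resize(s['pixels'][155:285,200:350],None,fx=5,fy=5,interpolation=2)[:600,:750]
cv2.imwrite('pics/topc.png',a[:,:,::-1]);cv2.imwrite('pics/sidec.png',b[:,:,::-1])
E
```

```text
[[205, 177], [229, 177], [282, 194], [270, 245], [217, 239], [197, 228]]
```

View pics/topc.png

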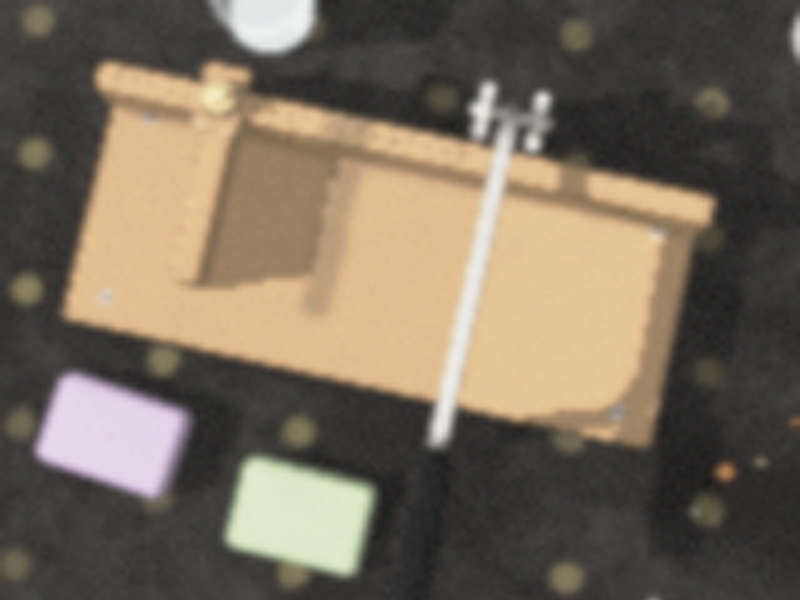

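View pics/sidec.png

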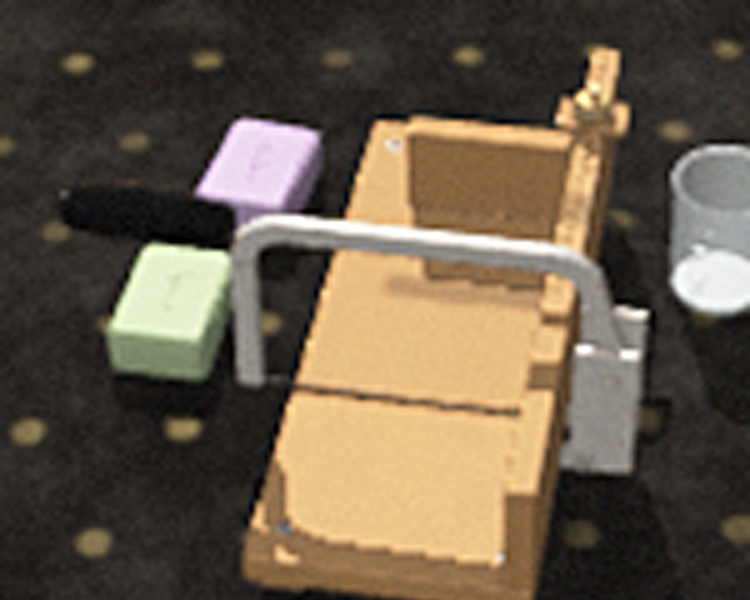

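The crops show the top-view deck's front corners at (65,320) and (650,445), the rear fence corners at (100,62) and (715,195), the board's top front end at (178..203, 283), and the beam's front end at (438,443). The handle points forward past the green bar, with the wire line in the slot in the side crop.

```bash
cat > fit.py <<'E'
import numpy as np
from h import *
from scipy.optimize import least_squares
t=dict(np.load('pics/top0.npz'));s=dict(np.load('pics/side0.npz'))
T=lambda a,b:((a+.5)/5-.5+185,(b+.5)/5-.5+165); S=lambda a,b:((a+.5)/5-.5+200,(b+.5)/5-.5+155)
P=[(T(100,62),[.1,.16,.094]),(T(715,195),[.1,-.16,.094]),(T(65,320),[-.03,.16,.032]),(T(650,445),[-.03,-.16,.032])]
W=lambda q,p:np.array([q[0]+np.cos(q[2])*p[0]-np.sin(q[2])*p[1],q[1]+np.sin(q[2])*p[0]+np.cos(q[2])*p[1],p[2]])
r=least_squares(lambda q:np.concatenate([(ray(t,*u,p[2])-W(q,p))[:2] for u,p in P]),[.5,-.1,-.2])
q=r.x
if __name__=='__main__':
    print('pose',q,'res mm',np.round(r.fun*1e3,1))
    inv=lambda w:np.array([[np.cos(q[2]),np.sin(q[2])],[-np.sin(q[2]),np.cos(q[2])]])@(w[:2]-q[:2])
    for n,u,z in [('boardfrontL',T(178,280),.082),('boardfrontR',T(203,287),.082),('boardrearR',T(243,125),.082),('beamend',T(438,443),.136),('beam rear',T(505,130),.13)]: print(n,np.round(inv(ray(t,*u,z))*1e3,1))
    for n,u,z in [('side board near top L',S(410,130),.082),('side near top R',S(570,152),.082),('handle tip',S(62,205),.13),('handle/beam',S(235,225),.13),('slot front',S(298,388),.032),('deck corner',S(245,555),.032)]: print(n,np.round(inv(ray(s,*u,z))*1e3,1))
    print('handle',W(q,[-.094,-.05,.13]),'hinge',W(q,[.121,-.05,.076]),'board0',W(q,[.035,.03,.082]))
    for n,a,b,c in [('lilac',t,(112,435),.027),('green',t,(300,515),.027)]: print(n,np.round(inv(ray(t,*T(*b),c))*1e3))
    print('beaker',np.round(inv(ray(t,238,163,.035))*1e3))
E
python3 fit.py
```

```text
pose [ 0.60096025 -0.10157584 -0.18788726] res mm [ 0.3  0.3 -0.3 -0.1 -0.3 -0.6  0.3  0.4]
boardfrontL [ 0.6 98.4]
boardfrontR [-0.2 85.2]
boardrearR [85.7 83.6]
beamend [-52.8 -48.8]
beam rear [104.  -48.7]
side board near top L [ 0.8 93.3]
side near top R [82.2 88.3]
handle tip [-136.   -46.7]
handle/beam [-55.  -48.1]
slot front [-29.8 -48.2]
deck corner [ -31.7 -156.3]
handle [ 0.49927537 -0.13313822  0.13      ] hinge [ 0.71049159 -0.17329672  0.076     ] board0 [ 0.6409478  -0.07864124  0.082     ]
lilac [-85. 122.]
green [-105.   15.]
beaker [166.  93.]
```

```bash
cat > go.py <<'E'
# usage: go.py cx cy cz pitch  -> remaining shift/turn to reach TCP target in cutter frame (mm), tool pitched forward (deg)
import sys,numpy as np
from scipy.spatial.transform import Rotation as R
from fit import q,W
from cell import monitor
s=monitor.observe()
x,y,z,p=map(float,sys.argv[1:])
R0=R.from_quat(s['orientation']); Rc=R.from_euler('z',q[2])
Rt=Rc*R.from_euler('y',-p,degrees=True)*R.from_euler('x',np.pi)
d=R0.inv().apply(W(q,[x/1e3,y/1e3,z/1e3])-s['ee_pos']); w=(R0.inv()*Rt).as_rotvec()
cur=Rc.inv().apply(s['ee_pos']-np.array([q[0],q[1],0]))*1e3
print('t',round(s['time'],2),'cur',cur.round(1),'F',s['ft_force'].round(1) if hasattr(s['ft_force'],'round') else s['ft_force'],'w',round(s['width'],4),'g',s['grasp_force'])
print('d',(d/.15).round(3),'w',(w/.5).round(3))
E
python3 -m inch '[{"jaw":-0.5,"dx":0.95,"dy":0.71,"wz":-0.19},{"jaw":-0.5,"dx":0.95,"dy":0.71,"wz":-0.19},{"jaw":-0.5,"dx":0.95,"dy":0.71,"wz":-0.19},{"jaw":-0.5,"dx":0.95,"dy":0.71,"wz":-0.19},{"jaw":-0.5,"dx":0.95,"dy":0.71,"wz":-0.19},{"jaw":-0.5,"dx":0.95,"dy":0.71,"wz":-0.19}]' 30
python3 go.py 20 91 180 0
```

```text
t 0.1 cur [-550.8  609.3  244.3] F [ 0.2 -0.2 -0.1] w 0.0849 g 0.0
d [4.113 3.082 0.436] w [ 0.004 -0.    -0.188]schema error: expected keys jaw, dx, dy, dz, wx, wy, wz
```

```bash
python3 -m inch '[{"jaw":-0.5,"dx":0.95,"dy":0.71,"dz":0,"wx":0,"wy":0,"wz":-0.19},{"jaw":-0.5,"dx":0.95,"dy":0.71,"dz":0,"wx":0,"wy":0,"wz":-0.19},{"jaw":-0.5,"dx":0.95,"dy":0.71,"dz":0,"wx":0,"wy":0,"wz":-0.19},{"jaw":-0.5,"dx":0.95,"dy":0.71,"dz":0,"wx":0,"wy":0,"wz":-0.19},{"jaw":-0.5,"dx":0.95,"dy":0.71,"dz":0,"wx":0,"wy":0,"wz":-0.19},{"jaw":-0.5,"dx":0.95,"dy":0.71,"dz":0,"wx":0,"wy":0,"wz":-0.19}]' 30
python3 go.py 20 91 180 0
```

```text
time: 0.6
ee_pos: [0.2824, 0.4558, 0.2454]
orientation: [0.995, -0.095, -0.0, 0.0]
ft_force: [-1.4, -0.2, -0.5]
width: 0.0641
grasp_force: 0.0
t 0.6 cur [-417.1  488.   245.4] F [-1.4 -0.2 -0.5] w 0.0641 g 0.0
d [2.921 2.639 0.437] w [ 0.002  0.    -0.005]
```

Width 64 mm at jaw −0.5. Three more legs.

```bash
for i in 1; do python3 -m inch '[{"jaw":-0.5,"dx":0.97,"dy":0.88,"dz":0,"wx":0,"wy":0,"wz":0},{"jaw":-0.5,"dx":0.97,"dy":0.88,"dz":0,"wx":0,"wy":0,"wz":0},{"jaw":-0.5,"dx":0.97,"dy":0.88,"dz":0,"wx":0,"wy":0,"wz":0},{"jaw":-0.5,"dx":0.97,"dy":0.88,"dz":0,"wx":0,"wy":0,"wz":0},{"jaw":-0.5,"dx":0.97,"dy":0.88,"dz":0,"wx":0,"wy":0,"wz":0},{"jaw":-0.5,"dx":0.97,"dy":0.88,"dz":0,"wx":0,"wy":0,"wz":0}]' >/dev/null; done
python3 -m inch '[{"jaw":-0.5,"dx":0.97,"dy":0.88,"dz":0,"wx":0,"wy":0,"wz":0},{"jaw":-0.5,"dx":0.97,"dy":0.88,"dz":0,"wx":0,"wy":0,"wz":0},{"jaw":-0.5,"dx":0.97,"dy":0.88,"dz":0,"wx":0,"wy":0,"wz":0},{"jaw":-0.5,"dx":0.97,"dy":0.88,"dz":0,"wx":0,"wy":0,"wz":0},{"jaw":-0.5,"dx":0.97,"dy":0.88,"dz":0,"wx":0,"wy":0,"wz":0},{"jaw":-0.5,"dx":0.97,"dy":0.88,"dz":0,"wx":0,"wy":0,"wz":0}]' >/dev/null
python3 go.py 20 91 180 0
```

```text
t 1.6 cur [-124.8  225.1  244.6] F [0.3 0.3 0.4] w 0.0641 g 0.0
d [0.968 0.89  0.431] w [ 0.002 -0.    -0.006]
```

```bash
python3 -m inch '[{"jaw":-0.5,"dx":0.97,"dy":0.89,"dz":0.2,"wx":0,"wy":0,"wz":0},{"jaw":-0.5,"dx":0.97,"dy":0.89,"dz":0.2,"wx":0,"wy":0,"wz":0},{"jaw":-0.5,"dx":0.97,"dy":0.89,"dz":0.2,"wx":0,"wy":0,"wz":0},{"jaw":-0.5,"dx":0.97,"dy":0.89,"dz":0.2,"wx":0,"wy":0,"wz":0},{"jaw":-0.5,"dx":0.97,"dy":0.89,"dz":0.2,"wx":0,"wy":0,"wz":0},{"jaw":-0.5,"dx":0.97,"dy":0.89,"dz":0.2,"wx":0,"wy":0,"wz":0},{"jaw":-0.5,"dx":0.97,"dy":0.89,"dz":0.2,"wx":0,"wy":0,"wz":0}]' >/dev/null
python3 go.py 20 91 72 0
python3 - <<'E'
from cell import viewer; import cv2
cv2.imwrite('pics/w1.png',viewer.capture('wrist')['pixels'][:,:,::-1])
E
```

```text
t 2.18 cur [ 18.8  93.4 213.4] F [-0.2  0.3  0.2] w 0.064 g 0.0
d [0.011 0.015 0.943] w [ 0.001  0.005 -0.001]
```

View pics/w1.png

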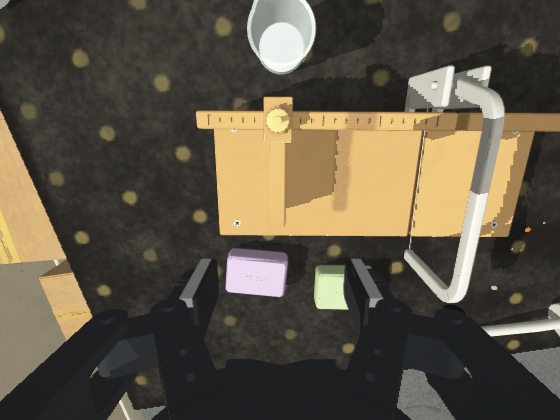

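The wrist view shows the board (column 277) centred between the fingers (212 and 350), with the beaker and bars clear. Descend and grip.

```bash
python3 -m inch '[{"jaw":-0.5,"dx":0.01,"dy":0.01,"dz":0.2,"wx":0,"wy":0,"wz":0},{"jaw":-0.5,"dx":0.01,"dy":0.01,"dz":0.4,"wx":0,"wy":0,"wz":0},{"jaw":-0.5,"dx":0.01,"dy":0.01,"dz":0.6,"wx":0,"wy":0,"wz":0},{"jaw":-0.5,"dx":0.01,"dy":0.01,"dz":0.75,"wx":0,"wy":0,"wz":0},{"jaw":-0.5,"dx":0.01,"dy":0.01,"dz":0.87,"wx":0,"wy":0,"wz":0},{"jaw":-0.5,"dx":0.01,"dy":0.01,"dz":0.94,"wx":0,"wy":0,"wz":0},{"jaw":-0.5,"dx":0.01,"dy":0.01,"dz":0.94,"wx":0,"wy":0,"wz":0}]' >/dev/null
python3 go.py 20 91 72 0
python3 -m inch '[{"jaw":0.2,"dx":0,"dy":0,"dz":0,"wx":0,"wy":0,"wz":0},{"jaw":0.6,"dx":0,"dy":0,"dz":0,"wx":0,"wy":0,"wz":0},{"jaw":1,"dx":0,"dy":0,"dz":0,"wx":0,"wy":0,"wz":0},{"jaw":1,"dx":0,"dy":0,"dz":0,"wx":0,"wy":0,"wz":0},{"jaw":1,"dx":0,"dy":0,"dz":0,"wx":0,"wy":0,"wz":0},{"jaw":1,"dx":0,"dy":0,"dz":0,"wx":0,"wy":0,"wz":0},{"jaw":1,"dx":0,"dy":0,"dz":0,"wx":0,"wy":0,"wz":0},{"jaw":1,"dx":0,"dy":0,"dz":0,"wx":0,"wy":0,"wz":0}]' 25
python3 go.py 20 57 72 0
```

```text
t 2.82 cur [17.6 93.1 72.2] F [ 0.1 -0.6 -0.4] w 0.0645 g 0.0
d [0.016 0.014 0.001] w [0.003 0.009 0.006]
time: 3.48
ee_pos: [0.6381, -0.0149, 0.0759]
orientation: [0.996, -0.093, 0.001, -0.0]
ft_force: [-1.7, 1.7, 5.4]
width: 0.0133
grasp_force: 28.5
t 3.48 cur [20.3 92.1 75.9] F [-1.7  1.7  5.4] w 0.0133 g 28.51270169019699
d [-0.003  0.234  0.026] w [-0.002 -0.005  0.002]
```

```bash
python3 -m inch '[{"jaw":1,"dx":0,"dy":0.03,"dz":0,"wx":0,"wy":0,"wz":0},{"jaw":1,"dx":0,"dy":0.07,"dz":0,"wx":0,"wy":0,"wz":0},{"jaw":1,"dx":0,"dy":0.11,"dz":0,"wx":0,"wy":0,"wz":0},{"jaw":1,"dx":0,"dy":0.15,"dz":0,"wx":0,"wy":0,"wz":0},{"jaw":1,"dx":0,"dy":0.19,"dz":0,"wx":0,"wy":0,"wz":0},{"jaw":1,"dx":0,"dy":0.22,"dz":0,"wx":0,"wy":0,"wz":0},{"jaw":1,"dx":0,"dy":0.235,"dz":0,"wx":0,"wy":0,"wz":0},{"jaw":1,"dx":0,"dy":0.235,"dz":0,"wx":0,"wy":0,"wz":0},{"jaw":1,"dx":0,"dy":0.235,"dz":0,"wx":0,"wy":0,"wz":0}]'
python3 go.py 20 57 72 0
python3 - <<'E'
from cell import viewer; import cv2
import numpy as np
for n in ('side','top'): np.savez(f'pics/{n}1.npz',**viewer.capture(n))
s=np.load('pics/side1.npz')['pixels']
cv2.imwrite('pics/s1.png',cv2.resize(s[155:275,200:360],None,fx=5,fy=5,interpolation=2)[:,:,::-1])
E
```

```text
time: 4.23
ee_pos: [0.6311, -0.0503, 0.0759]
orientation: [0.996, -0.094, 0.001, 0.0]
ft_force: [-1.4, -0.8, 6.7]
width: 0.0135
grasp_force: 28.6
t 4.23 cur [20.  56.  75.9] F [-1.4 -0.8  6.7] w 0.0135 g 28.585190176963806
d [-0.    -0.007  0.026] w [ 0.    -0.003  0.001]
```

View pics/s1.png

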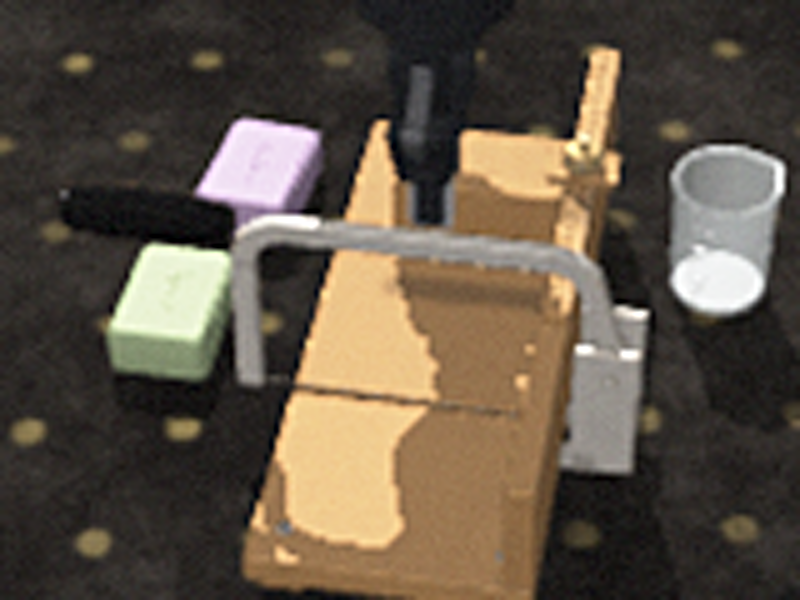

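The side view shows the board, still in the fingers at (430,190), moved towards the wire, and everything else is unchanged. Release, rise, and measure it.

```bash
python3 -m inch '[{"jaw":0.4,"dx":0,"dy":0,"dz":0,"wx":0,"wy":0,"wz":0},{"jaw":0,"dx":0,"dy":0,"dz":0,"wx":0,"wy":0,"wz":0},{"jaw":-0.2,"dx":0,"dy":0,"dz":0,"wx":0,"wy":0,"wz":0},{"jaw":-0.2,"dx":0,"dy":0,"dz":0,"wx":0,"wy":0,"wz":0},{"jaw":-0.2,"dx":0,"dy":0,"dz":-0.1,"wx":0,"wy":0,"wz":0},{"jaw":-0.2,"dx":0,"dy":0,"dz":-0.3,"wx":0,"wy":0,"wz":0},{"jaw":-0.3,"dx":0,"dy":0,"dz":-0.55,"wx":0,"wy":0,"wz":0},{"jaw":-0.3,"dx":0,"dy":0,"dz":-0.8,"wx":0,"wy":0,"wz":0},{"jaw":-0.3,"dx":0,"dy":0,"dz":-1,"wx":0,"wy":0,"wz":0},{"jaw":-0.3,"dx":0,"dy":0,"dz":-1,"wx":0,"wy":0,"wz":0}]'
python3 -m inch '[{"jaw":-0.4,"dx":-0.25,"dy":0,"dz":0,"wx":0,"wy":0,"wz":0},{"jaw":-0.4,"dx":-0.5,"dy":0,"dz":0,"wx":0,"wy":0,"wz":0},{"jaw":-0.4,"dx":-0.75,"dy":0,"dz":0,"wx":0,"wy":0,"wz":0},{"jaw":-0.4,"dx":-1,"dy":0,"dz":0,"wx":0,"wy":0,"wz":0},{"jaw":-0.4,"dx":-1,"dy":0,"dz":0,"wx":0,"wy":0,"wz":0}]' >/dev/null
python3 go.py -94 -50 200 30
python3 - <<'E'
from cell import viewer; import cv2
import numpy as np
c=viewer.capture('wrist'); np.savez('pics/w2.npz',**c)
cv2.imwrite('pics/w2.png',c['pixels'][:,:,::-1])
E
```

```text
time: 5.17
ee_pos: [0.6343, -0.0498, 0.2324]
orientation: [0.996, -0.093, 0.007, -0.001]
ft_force: [1.3, 0.3, 1.2]
width: 0.0556
grasp_force: 0.0
t 5.58 cur [-137.7   54.8  223.1] F [-0.2  0.1  0.3] w 0.0599 g 0.0
d [0.291 0.699 0.152] w [0.    1.06  0.003]
```

View pics/w2.png

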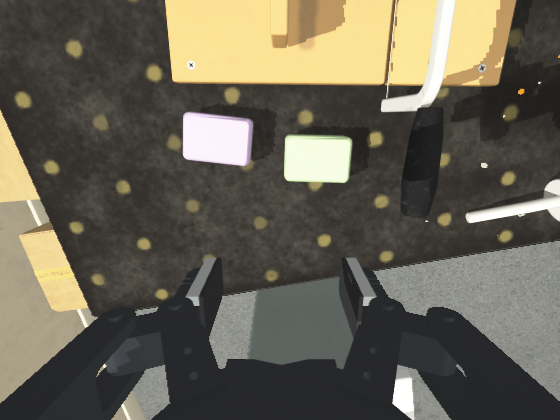

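The wrist view shows the board's front end at (271..287, 40), the slot at (389,83), deck front corners at (173,83) and (499,83), and the handle from (430,108) to (416,215); bars and fingers are clear.

```bash
python3 - <<'E'
import numpy as np
from h import *; from fit import q,W
c=dict(np.load('pics/w2.npz'))
inv=lambda w:np.array([[np.cos(q[2]),np.sin(q[2])],[-np.sin(q[2]),np.cos(q[2])]])@(w[:2]-q[:2])*1e3
for n,u,v,z in [('bL',271.5,38,.082),('bR',287,38,.082),('dl',173,83,.032),('dr',499,83,.032),('slot',389,83,.032),('hrear',430,108,.13),('hfront',416,215,.13)]: print(n,inv(ray(c,u,v,z)).round(1))
E
python3 -m inch '[{"jaw":-0.4,"dx":0.04,"dy":0.15,"dz":0,"wx":0,"wy":0.2,"wz":0},{"jaw":-0.4,"dx":0.08,"dy":0.3,"dz":0,"wx":0,"wy":0.4,"wz":0},{"jaw":-0.4,"dx":0.12,"dy":0.45,"dz":0,"wx":0,"wy":0.6,"wz":0},{"jaw":-0.4,"dx":0.15,"dy":0.6,"dz":0,"wx":0,"wy":0.8,"wz":0},{"jaw":-0.4,"dx":0.15,"dy":0.7,"dz":0,"wx":0,"wy":1,"wz":0},{"jaw":-0.4,"dx":0.15,"dy":0.7,"dz":0,"wx":0,"wy":1,"wz":0},{"jaw":-0.4,"dx":0.15,"dy":0.7,"dz":0,"wx":0,"wy":1,"wz":0}]' > /dev/null; python3 go.py -94 -50 127 30
```

```text
bL [-2.9 62.6]
bR [-2.8 50.4]
dl [-31.4 160.5]
dr [ -30.5 -158.7]
slot [-30.8 -50.9]
hrear [-56.  -48.4]
hfront [-134.4  -49.6]
t 6.22 cur [-110.4  -50.5  222. ] F [ 1.1 -0.3  0.9] w 0.0595 g 0.0
d [-0.204 -0.005  0.609] w [0.004 0.059 0.   ]
```

The stop stands 100 mm from the wire (50.4 vs −50). Now the handle.

```bash
python3 -m inch '[{"jaw":-0.4,"dx":-0.1,"dy":0,"dz":0,"wx":0,"wy":0.05,"wz":0},{"jaw":-0.4,"dx":-0.2,"dy":0,"dz":0.1,"wx":0,"wy":0.05,"wz":0},{"jaw":-0.4,"dx":-0.2,"dy":0,"dz":0.25,"wx":0,"wy":0.05,"wz":0},{"jaw":-0.4,"dx":-0.2,"dy":0,"dz":0.4,"wx":0,"wy":0.05,"wz":0},{"jaw":-0.4,"dx":-0.2,"dy":0,"dz":0.53,"wx":0,"wy":0.05,"wz":0},{"jaw":-0.4,"dx":-0.2,"dy":0,"dz":0.6,"wx":0,"wy":0.05,"wz":0},{"jaw":-0.4,"dx":-0.2,"dy":0,"dz":0.6,"wx":0,"wy":0.05,"wz":0},{"jaw":-0.4,"dx":-0.2,"dy":0,"dz":0.6,"wx":0,"wy":0.05,"wz":0}]' >/dev/null; python3 go.py -94 -50 127 30
python3 -m inch '[{"jaw":0,"dx":0,"dy":0,"dz":0,"wx":0,"wy":0,"wz":0},{"jaw":0.3,"dx":0,"dy":0,"dz":0,"wx":0,"wy":0,"wz":0},{"jaw":0.7,"dx":0,"dy":0,"dz":0,"wx":0,"wy":0,"wz":0},{"jaw":1,"dx":0,"dy":0,"dz":0,"wx":0,"wy":0,"wz":0},{"jaw":1,"dx":0,"dy":0,"dz":0,"wx":0,"wy":0,"wz":0},{"jaw":1,"dx":0,"dy":0,"dz":0,"wx":0,"wy":0,"wz":0},{"jaw":1,"dx":0,"dy":0,"dz":0,"wx":0,"wy":0,"wz":0},{"jaw":1,"dx":0,"dy":0,"dz":0,"wx":0,"wy":0,"wz":0}]' 35
python3 go.py -94 -50 127 30
```

```text
t 6.88 cur [-81.4 -58.8 164.5] F [-0.4 -0.4  0.1] w 0.06 g 0.0
d [-0.189 -0.053  0.186] w [-0.063  0.1    0.002]
time: 7.55
ee_pos: [0.507, -0.1445, 0.1638]
orientation: [0.968, -0.087, 0.234, 0.007]
ft_force: [0.9, 0.2, 0.4]
width: 0.0002
grasp_force: 0.0
t 7.55 cur [-84.2 -59.8 163.8] F [0.9 0.2 0.4] w 0.0002 g 0.0
d [-0.17  -0.059  0.191] w [-0.063  0.102  0.002]
```

```bash
python3 - <<'E'
from cell import monitor; s=monitor.observe(); print(s['joint_positions'],s['time'])
E
```

```text
[ 0.0373069   0.12981407 -0.82842762  0.45877716 -0.1605154   0.91822494] 7.55
```

Joint 5 sits on its limit, so the 30° forward tilt is out of reach there. Back off upward, tilt back to vertical and retry.

```bash
python3 -m inch '[{"jaw":-0.4,"dx":0,"dy":0,"dz":-0.2,"wx":0,"wy":0,"wz":0},{"jaw":-0.4,"dx":0,"dy":0,"dz":-0.4,"wx":0,"wy":-0.2,"wz":0},{"jaw":-0.4,"dx":0,"dy":0,"dz":-0.4,"wx":0,"wy":-0.4,"wz":0},{"jaw":-0.4,"dx":0,"dy":0,"dz":-0.4,"wx":0,"wy":-0.6,"wz":0},{"jaw":-0.4,"dx":0,"dy":0,"dz":-0.4,"wx":0,"wy":-0.8,"wz":0},{"jaw":-0.4,"dx":0,"dy":0,"dz":-0.4,"wx":0,"wy":-0.9,"wz":0},{"jaw":-0.4,"dx":0,"dy":0,"dz":-0.4,"wx":0,"wy":-0.9,"wz":0}]' >/dev/null; python3 go.py -94 -50 180 0
python3 - <<'E'
from cell import monitor; s=monitor.observe(); print(s['joint_positions'],s['time'])
E
```

```text
t 8.13 cur [-109.1  -61.4  217. ] F [ 0.1 -0.4 -0. ] w 0.0601 g 0.0
d [ 0.096 -0.067  0.251] w [-0.055 -0.045  0.03 ]
[ 0.02469824  0.19198807 -0.33175033 -0.02636655 -1.01980089  1.38689384] 8.1333
```

```bash
python3 -m inch '[{"jaw":-0.4,"dx":0.1,"dy":-0.07,"dz":0.05,"wx":-0.055,"wy":-0.045,"wz":0.03},{"jaw":-0.4,"dx":0.1,"dy":-0.07,"dz":0.15,"wx":-0.055,"wy":-0.045,"wz":0.03},{"jaw":-0.4,"dx":0.1,"dy":-0.07,"dz":0.15,"wx":-0.055,"wy":-0.045,"wz":0.03},{"jaw":-0.4,"dx":0.1,"dy":-0.07,"dz":0.15,"wx":-0.055,"wy":-0.045,"wz":0.03}]' >/dev/null; python3 go.py -94 -50 125 0
python3 - <<'E'
from cell import monitor; s=monitor.observe(); print(s['joint_positions'],s['time'])
E
```

```text
t 8.47 cur [-97.6 -50.5 194.3] F [-0.  -0.  -0.5] w 0.0598 g 0.0
d [ 0.025 -0.003  0.462] w [0.001 0.005 0.002]
[ 5.45967622e-02  2.42307937e-01 -3.37167741e-01 -9.84712412e-05
 -9.94132852e-01  1.32918098e+00] 8.4667
```

```bash
python3 -m inch '[{"jaw":-0.4,"dx":0.025,"dy":0,"dz":0.15,"wx":0,"wy":0,"wz":0},{"jaw":-0.4,"dx":0.025,"dy":0,"dz":0.28,"wx":0,"wy":0,"wz":0},{"jaw":-0.4,"dx":0.025,"dy":0,"dz":0.4,"wx":0,"wy":0,"wz":0},{"jaw":-0.4,"dx":0.025,"dy":0,"dz":0.46,"wx":0,"wy":0,"wz":0},{"jaw":-0.4,"dx":0.025,"dy":0,"dz":0.46,"wx":0,"wy":0,"wz":0},{"jaw":-0.4,"dx":0.025,"dy":0,"dz":0.46,"wx":0,"wy":0,"wz":0}]' >/dev/null; python3 go.py -94 -50 125 0
python3 - <<'E'
from cell import viewer; import cv2
c=viewer.capture('side')['pixels']
cv2.imwrite('pics/s2.png',cv2.resize(c[120:250,180:360],None,fx=4,fy=4)[:,:,::-1])
E
```

```text
t 8.97 cur [-92.3 -50.5 127. ] F [-0.3 -0.4  1. ] w 0.0594 g 0.0
d [-0.012 -0.003  0.014] w [ 0.001 -0.001  0.002]
```

View pics/s2.png

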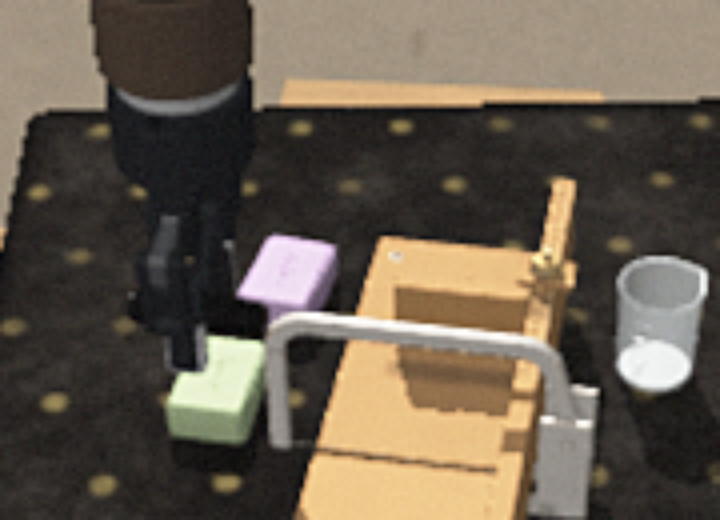

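The fingers at (185,350) straddle the handle, well above the green bar. Close.

```bash
python3 -m inch '[{"jaw":0,"dx":0,"dy":0,"dz":0,"wx":0,"wy":0,"wz":0},{"jaw":0.3,"dx":0,"dy":0,"dz":0,"wx":0,"wy":0,"wz":0},{"jaw":0.6,"dx":0,"dy":0,"dz":0,"wx":0,"wy":0,"wz":0},{"jaw":1,"dx":0,"dy":0,"dz":0,"wx":0,"wy":0,"wz":0},{"jaw":1,"dx":0,"dy":0,"dz":0,"wx":0,"wy":0,"wz":0},{"jaw":1,"dx":0,"dy":0,"dz":0,"wx":0,"wy":0,"wz":0},{"jaw":1,"dx":0,"dy":0,"dz":0,"wx":0,"wy":0,"wz":0},{"jaw":1,"dx":0,"dy":0,"dz":0,"wx":0,"wy":0,"wz":0}]' 35
python3 go.py -94 -50 127 0
cat > arc.py <<'E'
# rows for arc from current TCP about the hinge: tool-axis shifts when tool is pitched; prints shift/turn for bow increments from now
import numpy as np,sys
from scipy.spatial.transform import Rotation as R
from fit import q
from cell import monitor
s=monitor.observe(); Rc=R.from_euler('z',q[2]); R0=Rc.inv()*R.from_quat(s['orientation'])
p=Rc.inv().apply(s['ee_pos']-np.array([q[0],q[1],0])); h=np.array([.121,p[1],.076]); r=p-h
a=np.arctan2(r[2],-r[0]); print('radius',np.hypot(r[0],r[2]),'polar',a,'bow if rigid grip at middle',a-float(sys.argv[1]))
for k in range(1,11):
    t=k*float(sys.argv[2]); M=R.from_euler('y',t)
    print((R0.inv().apply(M.apply(r)-r)/.15).round(3), 'wfull',((R0.inv()*M*R0).as_rotvec()/.5).round(3))
E
python3 arc.py 0.2 0.035
```

```text
time: 9.68
ee_pos: [0.5017, -0.132, 0.1276]
orientation: [0.996, -0.093, 0.001, -0.001]
ft_force: [-1.0, 8.9, 5.2]
width: 0.0239
grasp_force: 34.4
t 9.68 cur [-91.8 -48.4 127.6] F [-1.   8.9  5.2] w 0.0239 g 34.422447681427
d [-0.015  0.011  0.004] w [-0.006 -0.005  0.002]
radius 0.21895758244674288 polar 0.23788464117269828 bow if rigid grip at middle 0.03788464117269827
[ 0.013 -0.    -0.049] wfull [ 0.   -0.07  0.  ]
[ 0.028 -0.    -0.098] wfull [ 0.   -0.14  0.  ]
[ 0.044 -0.    -0.147] wfull [ 0.    -0.21   0.001]
[ 0.062 -0.    -0.194] wfull [ 0.    -0.28   0.001]
[ 0.082 -0.001 -0.242] wfull [ 0.    -0.35   0.001]
[ 0.104 -0.001 -0.288] wfull [ 0.    -0.42   0.001]
[ 0.127 -0.001 -0.334] wfull [ 0.    -0.49   0.001]
[ 0.151 -0.001 -0.378] wfull [ 0.    -0.56   0.002]
[ 0.177 -0.001 -0.422] wfull [ 0.001 -0.63   0.002]
[ 0.205 -0.001 -0.465] wfull [ 0.001 -0.7    0.002]
```

```bash
python3 -m inch '[{"jaw":1,"dx":0.013,"dy":0,"dz":-0.049,"wx":0,"wy":-0.07,"wz":0},{"jaw":1,"dx":0.028,"dy":0,"dz":-0.098,"wx":0,"wy":-0.14,"wz":0},{"jaw":1,"dx":0.044,"dy":0,"dz":-0.147,"wx":0,"wy":-0.21,"wz":0},{"jaw":1,"dx":0.062,"dy":0,"dz":-0.194,"wx":0,"wy":-0.28,"wz":0},{"jaw":1,"dx":0.082,"dy":0,"dz":-0.242,"wx":0,"wy":-0.35,"wz":0},{"jaw":1,"dx":0.104,"dy":0,"dz":-0.288,"wx":0,"wy":-0.42,"wz":0},{"jaw":1,"dx":0.127,"dy":0,"dz":-0.334,"wx":0,"wy":-0.49,"wz":0},{"jaw":1,"dx":0.151,"dy":0,"dz":-0.378,"wx":0,"wy":-0.56,"wz":0},{"jaw":1,"dx":0.177,"dy":0,"dz":-0.422,"wx":0,"wy":-0.63,"wz":0},{"jaw":1,"dx":0.205,"dy":0,"dz":-0.465,"wx":0,"wy":-0.7,"wz":0}]' 35
python3 arc.py 0.238 0.043
python3 - <<'E'
from cell import monitor; s=monitor.observe(); print(s['joint_positions'],s['time'])
E
```

```text
time: 10.52
ee_pos: [0.5308, -0.1377, 0.1961]
orientation: [0.98, -0.092, -0.175, -0.018]
ft_force: [-1.2, 4.7, -1.4]
width: 0.0241
grasp_force: 35.9
radius 0.21904844880834495 polar 0.5802826651729918 bow if rigid grip at middle 0.3422826651729918
[ 0.015 -0.    -0.061] wfull [ 0.    -0.086  0.   ]
[ 0.034 -0.    -0.121] wfull [ 0.    -0.172  0.001]
[ 0.054 -0.    -0.18 ] wfull [ 0.    -0.258  0.001]
[ 0.077 -0.001 -0.239] wfull [ 0.    -0.344  0.001]
[ 0.103 -0.001 -0.296] wfull [ 0.001 -0.43   0.001]
[ 0.131 -0.001 -0.352] wfull [ 0.001 -0.516  0.002]
[ 0.161 -0.001 -0.407] wfull [ 0.001 -0.602  0.002]
[ 0.194 -0.001 -0.461] wfull [ 0.001 -0.688  0.002]
[ 0.229 -0.001 -0.513] wfull [ 0.001 -0.774  0.002]
[ 0.267 -0.001 -0.563] wfull [ 0.001 -0.86   0.003]
[ 0.00415515  0.47006957 -0.00268003 -0.0694721  -1.44493753  1.40041074] 10.5167
```

Good: about 0.35 rad with low force and an unchanged radius. Carry on by 0.43 rad.

```bash
python3 -m inch '[{"jaw":1,"dx":0.015,"dy":0,"dz":-0.061,"wx":0,"wy":-0.086,"wz":0},{"jaw":1,"dx":0.034,"dy":0,"dz":-0.121,"wx":0,"wy":-0.172,"wz":0},{"jaw":1,"dx":0.054,"dy":0,"dz":-0.18,"wx":0,"wy":-0.258,"wz":0},{"jaw":1,"dx":0.077,"dy":0,"dz":-0.239,"wx":0,"wy":-0.344,"wz":0},{"jaw":1,"dx":0.103,"dy":0,"dz":-0.296,"wx":0,"wy":-0.43,"wz":0},{"jaw":1,"dx":0.131,"dy":0,"dz":-0.352,"wx":0,"wy":-0.516,"wz":0},{"jaw":1,"dx":0.161,"dy":0,"dz":-0.407,"wx":0,"wy":-0.602,"wz":0},{"jaw":1,"dx":0.194,"dy":0,"dz":-0.461,"wx":0,"wy":-0.688,"wz":0},{"jaw":1,"dx":0.229,"dy":0,"dz":-0.513,"wx":0,"wy":-0.774,"wz":0},{"jaw":1,"dx":0.267,"dy":0,"dz":-0.563,"wx":0,"wy":-0.86,"wz":0}]' 35
python3 -m inch '[{"jaw":1,"dx":0,"dy":0,"dz":0,"wx":0,"wy":0,"wz":0},{"jaw":1,"dx":0,"dy":0,"dz":0,"wx":0,"wy":0,"wz":0},{"jaw":1,"dx":0,"dy":0,"dz":0,"wx":0,"wy":0,"wz":0},{"jaw":1,"dx":0,"dy":0,"dz":0,"wx":0,"wy":0,"wz":0}]' 35
python3 arc.py 0.238 0.043 | head -1
python3 - <<'E'
from cell import viewer,monitor; import cv2
import numpy as np
print(monitor.observe()['joint_positions'])
c=viewer.capture('side'); np.savez('pics/s3.npz',**c)
cv2.imwrite('pics/s3.png',cv2.resize(c['pixels'][60:290,180:380],None,fx=2.6,fy=2.6)[:,:,::-1])
E
```

```text
time: 11.35
ee_pos: [0.5969, -0.1508, 0.2617]
orientation: [0.921, -0.086, -0.379, -0.037]
ft_force: [0.3, 3.9, -0.9]
width: 0.0239
grasp_force: 35.8
time: 11.68
ee_pos: [0.5966, -0.1507, 0.2615]
orientation: [0.921, -0.086, -0.378, -0.036]
ft_force: [-0.6, 4.6, 1.0]
width: 0.0235
grasp_force: 35.9
radius 0.21884985593213416 polar 1.0114325215251485 bow if rigid grip at middle 0.7734325215251485
[-0.03724261  0.76245826  0.55657035 -0.12596567 -2.13536093  1.39786896]
```

View pics/s3.png

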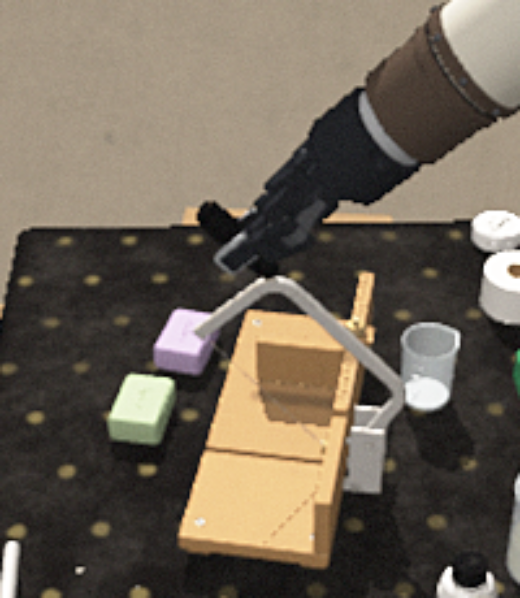

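The picture shows the bow raised to about 45°, with its corner at (275,285). The handle is in the fingers, and the stop, bars and beaker are in place. The arm pose gives a bow angle of 0.77 rad, and it is still. Handing in.

```bash
python3 -c "from cell import hand_in; print(hand_in())"
```

```text
the job is handed in; nothing more can be done
None
```

The job is handed in: the end stop measured about 100 mm from the wire, and the gripper is holding the bow still by its handle at about 0.77 rad (44°), with the soap bars and beaker unmoved in the last picture; the loaf was out of that picture, but the arm never went near it.

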